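Slide the portable disk out of the catch-all tray

TASK

Get the portable disk out of the cluttered tray: first lift off the power brick that lies on top of it and set the brick down flat on the bare desk, not in the tray and not on the cork mat. Then, without lifting the disk, reach in behind it and slide it flat out through the tray's open side until it lies wholly on the cork mat. Leave the other things in the tray where they are.

Things in the scene. Friction and masses are not known exactly. Their poses are not given: they have to be found in the camera images.
- tray: Pale wooden tray, fixed. Origin on the desk; spans x -133 to +170, y -108 to +118 mm in its frame. Floor top at z = 4 mm. Walls 6 mm thick, 30 mm high on the -x, +x and +y sides; the -y side (robot's right) is open, no lip. Disk and calculator lie side by side at x about -55 and +55 mm (either way round), with 50 mm or more of free floor between the disk and the +y wall.
- mat: Cork mat, fixed, 250 mm (its x) by 160 mm (its y), 2 mm thick, origin at its centre on the desk; it lies just outside the tray's open side, roughly parallel to it, 10 to 40 mm away. The desk just to the right of the mat (-y) is bare, with room for the brick.
- disk: Target: portable disk, a flat box with silver-grey top and black underside, plain, no keys; 112 mm (its x) by 80 mm (its y) by 14 mm thick. Origin at the centre of its underside. It lies on the tray floor, long side about parallel to the tray's y. The power brick lies on top of it.
- disk_sw (a point): a corner of the portable disk's underside, at (-56, -40, 0) mm in the disk's frame
- disk_se (a point): a corner of the portable disk's underside, at (+56, -40, 0) mm in the disk's frame
- disk_ne (a point): a corner of the portable disk's underside, at (+56, +40, 0) mm in the disk's frame
- disk_nw (a point): a corner of the portable disk's underside, at (-56, +40, 0) mm in the disk's frame
- brick: Obstacle: black laptop power brick, a box 46 mm (its x) by 102 mm (its y) by 29 mm high, about 0.19 kg; origin at the centre of its underside, which rests on the disk's top. Long side roughly along the disk's long side.
- calculator: Dark pocket calculator with keys, 130 mm (its x) by 80 mm by 14 mm, flat on the tray floor beside the disk, the usb hub on top; origin at the centre of its underside. To be left as it is.
- hub: Grey four-port hub bar, 26 by 104 (its y) by 16 mm, lying on the calculator; origin at the centre of its underside. To be left as it is.
- remote: Black remote control, 173 (its x) by 45 by 19 mm, on the tray floor along the tray's +x wall; origin at the centre of its underside. To be left as it is.
There are look-alikes about, which are no part of the job. Several things have the shape of the brick; the one meant has the colours described above.

How it is judged:
On the way, in this order (a step that is already met when the one before it is completed fails the run):
1. the brick stands released on the bare desk, flat, clear of tray and mat (height (world z) of brick below 0.005 m and angle between brick's own z axis and vertical below 0.1 rad and contact force between brick and tray below 0.01 N and contact force between brick and mat below 0.01 N and contact force between brick and the fingers below 0.01 N and linear speed of brick below 0.02 m/s), for 0.2 s.
2. the disk lies wholly on the cork mat (x of disk_sw in the frame of mat between -0.126 and 0.126 m and y of disk_sw in the frame of mat between -0.081 and 0.081 m and x of disk_se in the frame of mat between -0.126 and 0.126 m and y of disk_se in the frame of mat between -0.081 and 0.081 m and x of disk_ne in the frame of mat between -0.126 and 0.126 m and y of disk_ne in the frame of mat between -0.081 and 0.081 m and x of disk_nw in the frame of mat between -0.126 and 0.126 m and y of disk_nw in the frame of mat between -0.081 and 0.081 m and angle between disk's own z axis and vertical below 0.06 rad and height (world z) of disk below 0.008 m and linear speed of disk below 0.02 m/s), for 0.2 s.
At the end, for the whole second after the job is handed in: The brick rests released and level (0.1 rad) on the bare desk, touching neither tray nor mat; the disk lies flat on the mat, all four corners inside its outline (1 mm grace); disk and brick at rest; calculator, hub and remote within 30 mm of their starts (all of step 1 and all of step 2 and distance of each of calculator, hub, remote from where it was at the start of the episode below 0.03 m).
It fails at once if the disk is lifted more than 20 mm off the tray floor (underside centre above 24 mm) (height (world z) of disk above 0.024 m).
It fails at once if the disk is tipped by more than 0.35 rad (angle between disk's own z axis and vertical above 0.35 rad).
It fails at once if another thing in the tray is moved by more than 30 mm (distance of any of calculator, hub, remote from where it was at the start of the episode above 0.03 m).
It also fails if it takes over 54 s, if anything falls off the work surface, if the arm or the gripper's body presses on something with over 40 N, if the wrist force passes 120 N, or if a joint passes its speed limit or range.

ROBOT

A 6-joint arm with a two-finger parallel gripper is mounted at the origin on a cart in front of the work surface, level with it; the furniture and walls round the work are solid. World frame = base frame: x ahead of the robot, y to its left, z up, the work surface at z = 0. Lengths are in m, angles in rad, forces in N, time in s.
With the tool pointing down it reaches from about 0.35 to 0.975 m from the base axis. Payload 4.9 kg.
Tool frame: the origin (TCP) lies midway between the tips of the shut fingers; the grasp point (between the pads) lies 19 mm behind it (ctrl.hold_point_z is the distance from the TCP to the grasp point, in m); z points along the fingers, y is the line along which they close (so a half turn about z gives the same grasp; the last joint's range is limited). The gripper opens to 85 mm and grips with 20 to 120 N. Pads are 22 mm wide; open, the fingers measure 114 mm over their backs; the gripper's body (76 mm by 85 mm) begins 54 mm behind the grasp point. The pads swing forward as they close: fully open they stand 13 mm farther back than shut.
Start: joints at [-1.37, 0.053, 1.613, -0, 1.476, -0.119], TCP at [0.196, -0.593, 0.231] pointing down, gripper open.
Joint ranges: [-3.01, 3.01], [-1.01, 2.22], [0.06, 2.58], [-1.02, 4.17], [0.09, 2.62], [-3.14, 3.14]. Speed limits (rad/s): [2.57, 2.57, 3.14, 3.14, 3.14, 3.14].

INTERFACE

Orientations are given as a rotation vector (axis times angle).
In Python, from station import status, viewer, finish_job, ctrl gives the robot as it stands.
- The arm moves only by the shell command python3 -m jog 'ROWS' [FORCE]. ROWS is JSON, a list of rows, each a list of 7 numbers: the turn, a rotation vector about the tool's x, y, z each as a share of 5 degrees, from -1 to 1, then the shift along the tool's x, y, z each as a share of 30 mm, from -1 to 1, then the opening, from -1 (shut) to 1 (fully open). A call has 1 to 5 rows; each row shifts and turns the commanded pose from where the row before left it, along the tool's axes as they then stand; what a row does not reach is not made up. A row lasts 1/8 s, in which the tool goes at most 62.5 mm and 10.7 degrees, less where a joint would pass 70% of its speed; a pose out of reach is approached as far as the arm can. A call with a number of a shift or a turn outside -1 to 1 is refused whole. A call with a gripper value outside its range is refused whole. The fingers move at their own pace and stop on an object; FORCE is the grip in N (left out, the last holds). Time passes only in rows, so rows that do not move let the fingers close. It gives the time, the measured TCP pose, the force, the opening and the grip force at its end, in the units of the state.
- status.get_obs(): the state, without advancing time (a new reading comes with each control period).
- viewer.get_image(name): name is "scene" or "top" or "wrist"; returns a dict with "img" (384x512x3 uint8, red, green, blue), "fovy" (degrees; the focal length in pixels is half the picture's height over the tangent of half this angle, whatever the lens; pixels are square), "cx", "cy" (the principal point, pixels), "rvec" (rotation vector, rad) and "tvec" (3), from world to camera coordinates, as OpenCV has them. Camera axes: x right, y down, z forward; pixel columns grow to the right and rows downward; lengths in m; the calibration is good to about 2 mm. The wrist camera is an equidistant fisheye: a pixel r from the principal point sees the ray r / f radians off the axis. A picture is of the moment at which its call begins. There is no depth.
- finish_job(): hands the job in; it is judged then, once.
The state is a dict: "t": time; "q": joint angles; "dq": joint speeds; "effort": joint torques, N m; "tool_pos": TCP position; "tool_rot": TCP orientation; "contact_force": force on the tool from outside, world axes, zero at the start; "wrist_torque": the same for the moment, N m; "opening": finger opening in m; "grip_force": force on a finger pad.
Only numpy, scipy, OpenCV 4.12 (cv2) and the standard library are available. Lean on these libraries where they do the work, as an engineer would, in place of code of your own. Each camera call takes 0.05 s, during which the arm holds its last target. There are 200 camera calls.

## Working session

There is one attempt and no reset: what is moved stays moved. The work goes in short steps, Python scripts to look and compute and a shell command to move; the robot and the scene stay as the last step left them, time stands still between calls to the robot, and variables do not carry over. Pictures are saved under pics/ and viewed, at most 13 in all, crops included, and the job is handed in when it is done.

```bash
mkdir -p pics; ls; cat > h.py <<'E'
import numpy as np, cv2
from scipy.spatial.transform import Rotation as R
from station import status, viewer, ctrl
def grab(n,fn):
    d=viewer.get_image(n); cv2.imwrite(f'pics/{fn}.png',d['img'][:,:,::-1])
    np.save(f'pics/{fn}.npy',{k:v for k,v in d.items()},allow_pickle=True); return d
def load(fn): return np.load(f'pics/{fn}.npy',allow_pickle=True).item()
def ray(d,u,v,fish=False):
    f=d['img'].shape[0]/2/np.tan(np.radians(d['fovy'])/2)
    p=np.array([u-d['cx'],v-d['cy']])/f
    if fish:
        r=np.linalg.norm(p); c=np.array([*(p/max(r,1e-9)*np.sin(r)),np.cos(r)])
    else: c=np.array([*p,1.])
    M=R.from_rotvec(np.ravel(d['rvec'])).as_matrix(); t=np.ravel(d['tvec'])
    return -M.T@t, M.T@(c/np.linalg.norm(c))
def onz(d,u,v,z,fish=False):
    o,r=ray(d,u,v,fish); return o+r*(z-o[2])/r[2]
def tri(*rays):
    A=sum(np.eye(3)-np.outer(r,r) for o,r in rays); b=sum((np.eye(3)-np.outer(r,r))@o for o,r in rays)
    return np.linalg.solve(A,b)
E
python3 - <<'E'
from h import *
ims=[grab(n,n+'0') for n in('top','scene','wrist')]
for d in ims: print(d['fovy'],d['cx'],d['cy'],ray(d,d['cx'],d['cy']))
o=status.get_obs(); print(o['tool_pos'],o['tool_rot'],o['t'],ctrl.hold_point_z)
print(R.from_rotvec(o['tool_rot']).as_matrix().round(3))
a=cv2.resize(ims[0]['img'],(800,600),interpolation=cv2.INTER_CUBIC); cv2.imwrite('pics/a.png',a[:,:,::-1])
a=cv2.resize(ims[1]['img'],(800,600),interpolation=cv2.INTER_CUBIC); cv2.imwrite('pics/b.png',a[:,:,::-1])
E
```

```text
pics
57.66416253710029 252.30115599519152 197.56247078033124 (array([ 0.42811337, -0.0123982 ,  0.90911769]), array([ 0.08660095,  0.03767588, -0.99553041]))
44.851737872864184 261.4348091396697 189.73541357940044 (array([-0.2387572 ,  0.73329475,  0.5992409 ]), array([ 0.64213646, -0.60857617, -0.46614999]))
65.70646984690485 255.98471445393122 188.93397043494087 (array([ 0.27051039, -0.56905393,  0.37404107]), array([-0.29035602, -0.09359241, -0.95233074]))
[ 0.19636193 -0.59283123  0.23033159] [-3.09992763e+00 -4.99883971e-01  8.43859928e-05] 0.15 0.0187
[[ 0.949  0.314 -0.   ]
 [ 0.314 -0.949  0.002]
 [ 0.    -0.002 -1.   ]]
```

View pics/a.png

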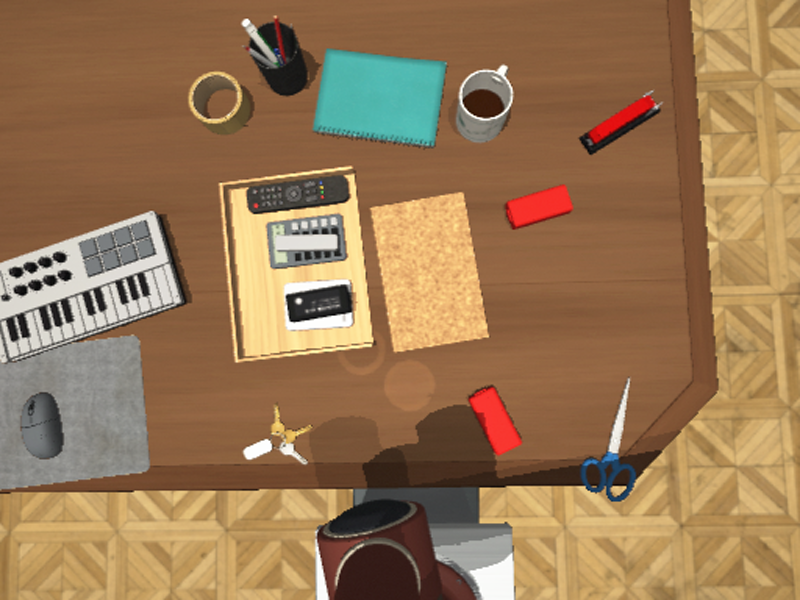

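View pics/b.png

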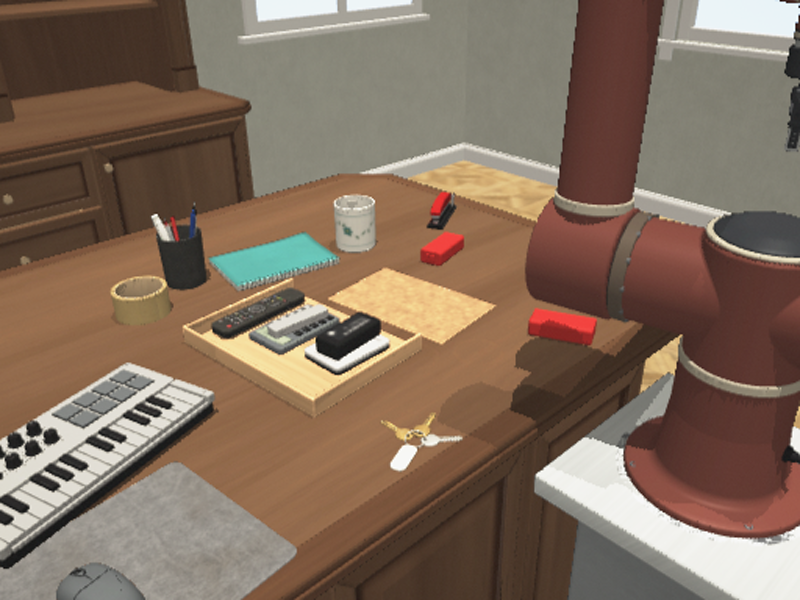

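Top view (800x600): black brick at about (319,302) on the white/silver disk (285–354, 280–330). The mat's corners are at (371,207), (464,193), (489,337) and (394,352). Red brick-shaped look-alikes lie at (539,206) and (495,420). Next I'll enlarge both views.

```bash
python3 - <<'E'
from h import *
a=load('top0')['img'][170:218,172:236]; cv2.imwrite('pics/c.png',cv2.resize(a,None,fx=12,fy=12,interpolation=cv2.INTER_CUBIC)[:,:,::-1])
a=load('scene0')['img'][195:243,190:254]; cv2.imwrite('pics/d.png',cv2.resize(a,None,fx=12,fy=12,interpolation=cv2.INTER_CUBIC)[:,:,::-1])
t=load('top0')
for n,(u,v) in dict(mNL=(371,207),mNR=(464,193),mSR=(489,337),mSL=(394,352)).items(): print(n,onz(t,u*.64,v*.64,.002).round(4))
for n,(u,v) in dict(tNL=(220,184),tNR=(353,168),tSR=(373,343),tSL=(236,360)).items(): print(n,onz(t,u*.64,v*.64,.03).round(4))
E
```

```text
mNL [0.6817 0.0576 0.002 ]
mNR [ 0.7007 -0.1007  0.002 ]
mSR [ 0.4561 -0.1338  0.002 ]
mSL [0.4349 0.0239 0.002 ]
tNL [0.7216 0.3081 0.03  ]
tNR [0.741  0.0842 0.03  ]
tSR [0.4499 0.0564 0.03  ]
tSL [0.4274 0.2801 0.03  ]
```

View pics/c.png

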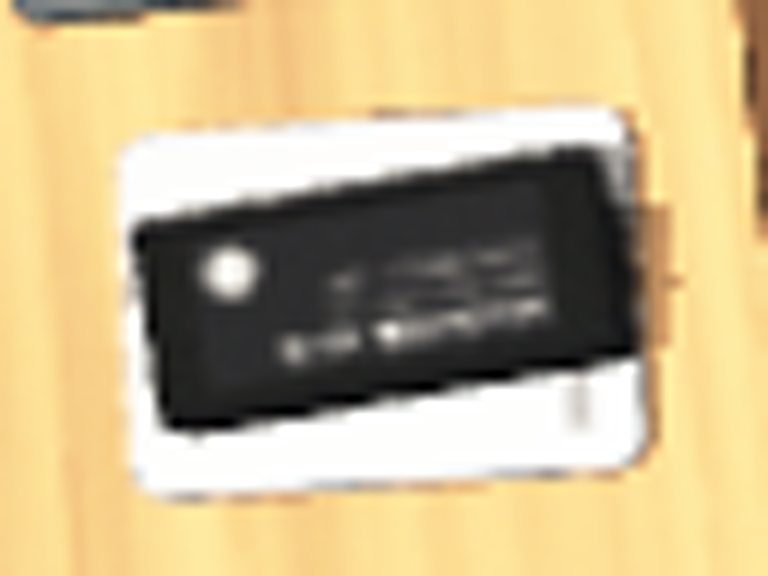

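View pics/d.png

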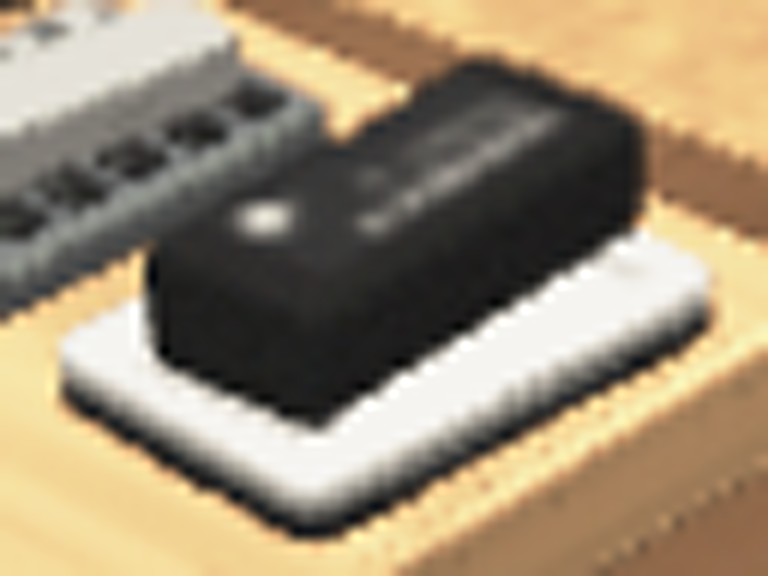

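```bash
python3 - <<'E'
from h import *
t=load('top0'); s=load('scene0')
T=lambda x,y:(172+(x+.5)/12-.5,170+(y+.5)/12-.5)
S=lambda x,y:(190+(x+.5)/12-.5,195+(y+.5)/12-.5)
for n,a,b in (('dot',(230,272),(265,217)),('text',(548,308),(558,113)),('disk SL top',(140,485),(62,345)),('disk SR',(645,460),(712,270)),('NL brick',(133,222),(150,255))):
  print(n,tri(ray(t,*T(*a)),ray(s,*S(*b))).round(4))
for n,p in dict(NL=(133,222),NR=(598,148),SR=(622,345),SL=(162,420)).items(): print('brick',n,onz(t,*T(*p),.047).round(4))
for n,p in dict(NL=(122,135),NR=(632,105),SR=(648,468),SL=(138,497)).items(): print('disk',n,onz(t,*T(*p),.018).round(4))
E
```

```text
dot [0.5206 0.1743 0.0471]
text [0.5111 0.1075 0.0477]
disk SL top [0.4929 0.2136 0.0429]
disk SR [0.4815 0.0921 0.017 ]
NL brick [0.5316 0.1951 0.0427]
brick NL [0.5315 0.1946 0.047 ]
brick NR [0.5445 0.0968 0.047 ]
brick SR [0.5031 0.0923 0.047 ]
brick SL [0.4899 0.1887 0.047 ]
disk NL [0.554  0.2039 0.018 ]
disk NR [0.5575 0.0929 0.018 ]
disk SR [0.4791 0.0907 0.018 ]
disk SL [0.4755 0.2007 0.018 ]
```

Two-view triangulation puts the brick's top at z≈47 mm, its centre at about (0.517, 0.143) and its yaw at about 7.6°. Next I move over it.

```bash
python3 -m jog '[[0,0,-1,0.91,-0.86,0,1],[0,0,-1,0.98,-0.77,0,1],[0,0,-1,1,-0.65,0,1],[0,0,-1,1,-0.54,0,1],[0,0,-1,1,-0.43,0,1]]' 
python3 -m jog '[[0,0,-1,1,-0.33,0,1],[0,0,-1,1,-0.23,0,1],[0,0,-1,1,-0.14,0,1],[0,0,-1,1,-0.06,0,1],[0,0,-1,1,0.03,0,1]]' 
python3 -m jog '[[0,0,-1,1,0.12,0,1],[0,0,-1,1,0.21,0,1],[0,0,-1,1,0.3,0,1],[0,0,-1,1,0.4,0,1],[0,0,-0.84,1,0.5,0,1]]'
cat >> h.py <<'E'
def go(x,y,z,yaw_y):
    "shift (mm, tool axes) and tool-z turn (deg) to bring TCP to x,y,z and tool y to yaw_y deg"
    o=status.get_obs(); M=R.from_rotvec(o['tool_rot']).as_matrix()
    d=M.T@(np.array([x,y,z])-o['tool_pos'])*1000
    w=yaw_y-np.degrees(np.arctan2(M[1,1],M[0,1])); w=(w+90)%180-90
    print('t',round(o['t'],2),'pos',o['tool_pos'].round(4),'shift rows',(d/30).round(2),'turn rows',round(-w/5,2),'tilt',M[:,2].round(3),'q6',o['q'][5].round(2),'open',o['opening'])
E
python3 -c "
from h import *
go(.517,.143,.15,7.6)"
```

```text
t: 0.78
tool_pos: [0.2814, -0.436, 0.2309]
tool_rot: [-2.918, -1.164, -0.0]
contact_force: [-0.1, -0.1, 0.1]
opening: 0.0852
grip_force: 0.0
t: 1.4
tool_pos: [0.3541, -0.3019, 0.231]
tool_rot: [-2.597, -1.767, -0.0]
contact_force: [-0.0, -0.5, -0.1]
opening: 0.0855
grip_force: 0.0
t: 2.02
tool_pos: [0.4293, -0.163, 0.231]
tool_rot: [-2.169, -2.272, 0.0]
contact_force: [-0.1, -0.0, 0.3]
opening: 0.0857
grip_force: 0.0
t 2.02 pos [ 0.4293 -0.163   0.231 ] shift rows [10.05  3.39  2.7 ] turn rows -0.99 tilt [-0.  0. -1.] q6 -0.57 open 0.08571530461593546
```

```bash
python3 -m jog '[[0,0,-0.5,1,0.35,0,1],[0,0,-0.5,1,0.35,0,1],[0,0,0,1,0.35,0,1],[0,0,0,1,0.35,0,1],[0,0,0,1,0.35,0,1]]' 
python3 -m jog '[[0,0,0,1,0.35,0.5,1],[0,0,0,1,0.35,0.5,1],[0,0,0,1,0.35,0.5,1],[0,0,0,0.9,0.35,0.5,1],[0,0,0,0,0,0,1]]' |tail -1
python3 - <<'E'
from h import *
go(.517,.143,.15,7.6)
d=grab('wrist','w1'); a=d['img']; cv2.imwrite('pics/e.png',cv2.resize(a,(800,600),interpolation=cv2.INTER_CUBIC)[:,:,::-1])
E
```

```text
t: 2.65
tool_pos: [0.4655, -0.0083, 0.231]
tool_rot: [-2.071, -2.362, 0.0]
contact_force: [-0.6, 0.2, 0.5]
opening: 0.0853
grip_force: 0.0
grip_force: 0.0
t 3.27 pos [0.4907 0.1132 0.1694] shift rows [0.87 1.   0.64] turn rows 0.02 tilt [-0.004 -0.    -1.   ] q6 -0.06 open 0.08526501525416268
```

View pics/e.png

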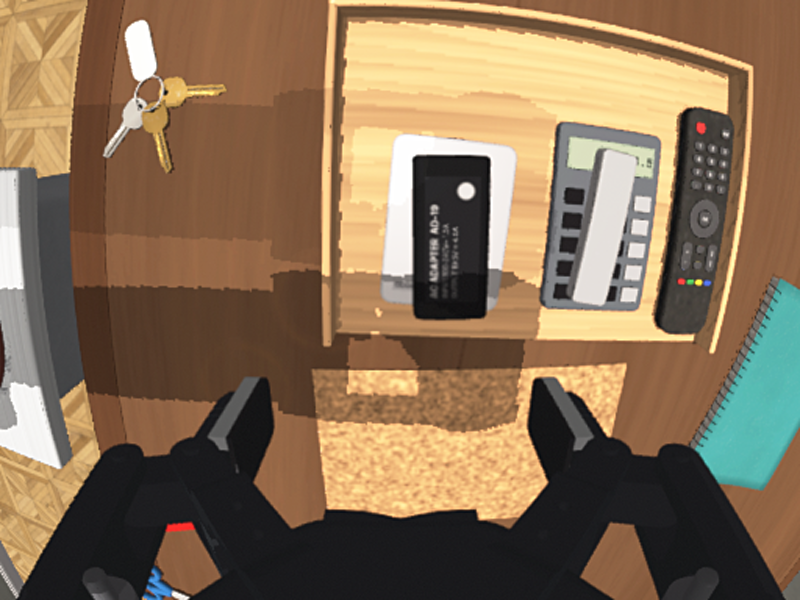

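Wrist view: brick's top spans (412–490, 156–318). The disk's rear edge is at row ≈137 with free floor behind it, and the calculator lies well to the right (x>541).

```bash
python3 - <<'E'
from h import *
w=load('w1'); t=load('top0')
for p in ((412,156),(490,156),(488,317),(413,319)): print('brick',onz(w,p[0]*.64,p[1]*.64,.047,True).round(4))
for p in ((398,137),(515,149),(383,298)): print('disk',onz(w,p[0]*.64,p[1]*.64,.018,True).round(4))
T=lambda x,y:(172+(x+.5)/12-.5,170+(y+.5)/12-.5)
print('dot',tri(ray(t,*T(230,272)),ray(w,466*.64,191*.64,True)).round(4))
print('rear wall',onz(w,540*.64,28*.64,.03,True),'calc S edge',onz(w,556*.64,130*.64,.018,True),onz(w,541*.64,305*.64,.018,True))
print('free desk',onz(t,560*.64,310*.64,0))
E
```

```text
brick [0.4867 0.1883 0.047 ]
brick [0.5308 0.1952 0.047 ]
brick [0.5468 0.0988 0.047 ]
brick [0.5009 0.0915 0.047 ]
disk [0.4771 0.1989 0.018 ]
disk [0.5517 0.2031 0.018 ]
disk [0.4811 0.0929 0.018 ]
dot [0.5197 0.1732 0.0516]
rear wall [0.55407999 0.28277205 0.03      ] calc S edge [0.57698697 0.22077194 0.018     ] [0.58978434 0.1023737  0.018     ]
free desk [ 0.49800836 -0.2524774   0.        ]
```

```bash
python3 -m jog '[[0,0,-0.12,1,0.95,0.3,0.6],[0,0,0,0,0,0.3,0.6],[0,0,0,0,0,0.5,0.6],[0,0,0,0,0,0.5,0.6],[0,0,0,0,0,0,0.6]]' |tail -2
python3 -c "
from h import *
go(.5165,.1435,.018,8.2)"
```

```text
opening: 0.0686
grip_force: 0.0
t 3.95 pos [0.5146 0.1447 0.1211] shift rows [-0.05  0.07  3.44] turn rows -0.03 tilt [-0.004 -0.001 -1.   ] q6 -0.01 open 0.0686156504153328
```

```bash
python3 -m jog '[[0,0,-0.03,-0.05,0.07,0.9,0.6],[0,0,0,0,0,0.9,0.6],[0,0,0,0,0,0.8,0.6],[0,0,0,0,0,0.5,0.6],[0,0,0,0,0,0.3,0.6]]' |grep -v rot
python3 -m jog '[[0,0,0,0,0,0,-0.2],[0,0,0,0,0,0,-0.2],[0,0,0,0,0,0,-0.2],[0,0,0,0,0,0,-0.2]]' 40
python3 -c "
from h import *
go(.5165,.1435,.018,8.2)"
```

```text
t: 4.58
tool_pos: [0.5185, 0.1442, 0.0209]
contact_force: [-0.5, -1.4, 0.2]
opening: 0.0684
grip_force: 0.0
t: 5.08
tool_pos: [0.5189, 0.1444, 0.0219]
tool_rot: [2.055, 2.375, 0.001]
contact_force: [0.4, -0.1, -0.2]
opening: 0.0453
grip_force: 43.3
t 5.08 pos [0.5189 0.1444 0.0219] shift rows [-0.02 -0.08  0.13] turn rows 0.02 tilt [ 0.001  0.    -1.   ] q6 -0.01 open 0.04534377243214078
```

```bash
python3 -m jog '[[0,0,0,0,0,-0.3,-0.2],[0,0,0,0,0,-0.8,-0.2],[0,0,0,0,0,-0.9,-0.2],[0,0,0,0,0,-0.9,-0.2],[0,0,0,0,0,0,-0.2]]' 60
python3 -c "
from h import *
go(.50,-.25,.09,8.2)"
```

```text
t: 5.7
tool_pos: [0.5204, 0.1446, 0.1112]
tool_rot: [2.053, 2.373, 0.007]
contact_force: [0.0, -0.7, -3.0]
opening: 0.045
grip_force: 62.7
t 5.7 pos [0.5204 0.1446 0.1112] shift rows [-12.92  -2.57   0.69] turn rows 0.02 tilt [ 0.006  0.001 -1.   ] q6 -0.01 open 0.04501627745365106
```

```bash
python3 -m jog '[[0,0,0,-1,-0.2,0,-0.2],[0,0,0,-1,-0.2,0,-0.2],[0,0,0,-1,-0.2,0,-0.2],[0,0,0,-1,-0.2,0,-0.2],[0,0,0,-1,-0.2,0,-0.2]]' |tail -2
python3 -m jog '[[0,0,0,-1,-0.2,0,-0.2],[0,0,0,-1,-0.2,0,-0.2],[0,0,0,-1,-0.2,0,-0.2],[0,0,0,-1,-0.2,0,-0.2],[0,0,0,-1,-0.2,0,-0.2]]' |tail -2
python3 -m jog '[[0,0,0,-1,-0.2,0,-0.2],[0,0,0,-1,-0.2,0,-0.2],[0,0,0,-0.9,-0.2,0.3,-0.2],[0,0,0,0,0,0.3,-0.2],[0,0,0,0,0,0,-0.2]]' |tail -2
python3 - <<'E'
from h import *
go(.50,-.25,.005,8.2)
a=grab('top','t1')['img'][110:290,140:380]; b=grab('scene','s1')['img'][150:330,190:430]
cv2.imwrite('pics/f.png',cv2.resize(np.vstack([a,b]),None,fx=1.6,fy=1.6,interpolation=cv2.INTER_CUBIC)[:,:,::-1])
E
```

```text
opening: 0.0453
grip_force: 62.5
opening: 0.0448
grip_force: 62.5
opening: 0.0451
grip_force: 62.5
t 7.58 pos [ 0.4956 -0.2485  0.0879] shift rows [-0.08  0.15  2.76] turn rows 0.01 tilt [-0.004  0.003 -1.   ] q6 -0.74 open 0.04508433106633901
```

View pics/f.png

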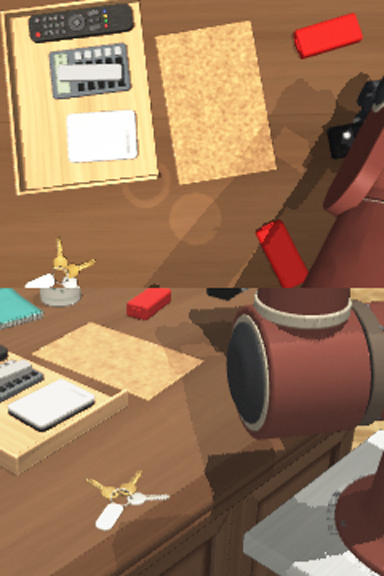

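Picture: the brick is in the gripper at (345,140), with bare desk below it and well clear of the mat. The disk lies uncovered at (102,136). Lowering now.

```bash
python3 -m jog '[[0,0,0,0,0,0.8,-0.2],[0,0,0,0,0,0.8,-0.2],[0,0,0,0,0,0.6,-0.2],[0,0,0,0,0,0.4,-0.2],[0,0,0,0,0,0,-0.2]]'
python3 -m jog '[[0,0,0,0,0,0.1,-0.2],[0,0,0,0,0,0,-0.2]]'
```

```text
t: 8.3
tool_pos: [0.4965, -0.2493, 0.0115]
tool_rot: [-2.054, -2.375, 0.0]
contact_force: [-0.6, 0.2, -2.0]
opening: 0.045
grip_force: 62.5
t: 8.55
tool_pos: [0.4974, -0.2502, 0.0099]
tool_rot: [2.055, 2.375, 0.0]
contact_force: [0.6, -0.5, -2.5]
opening: 0.0451
grip_force: 62.5
```

```bash
python3 -m jog '[[0,0,0,0,0,0.1,-0.2],[0,0,0,0,0,0.05,-0.2],[0,0,0,0,0,0,-0.2]]'|grep -v rot
python3 -m jog '[[0,0,0,0,0,0.05,-0.2],[0,0,0,0,0,0,-0.2]]' | grep -v rot
```

```text
t: 8.93
tool_pos: [0.4969, -0.2498, 0.0046]
contact_force: [0.7, 0.1, -2.1]
opening: 0.0453
grip_force: 62.5
t: 9.18
tool_pos: [0.4972, -0.25, 0.004]
contact_force: [-1.6, 0.7, 2.4]
opening: 0.0454
grip_force: 63.2
```

Contact is felt, so the brick is on the desk. I'll release it, retreat, and look.

```bash
python3 -m jog '[[0,0,0,0,0,0,0.6],[0,0,0,0,0,0,0.6],[0,0,0,0,0,0,0.6]]'|tail -3
python3 -m jog '[[0,0,0,0,0,-0.4,0.6],[0,0,0,0,0,-1,0.6],[0,0,0,0,0,-1,0.6],[0,0,0,0,0,-1,0.6],[0,0,0,0,0,-1,0]]'|tail -3
python3 - <<'E'
from h import *
a=grab('wrist','w2')['img']; cv2.imwrite('pics/g.png',a[:,:,::-1])
t=load('t1')
# disk top corners: crop f is 1.6x of [110:,140:]
for p in ((66,115),(135,110),(138,157),(69,162)): print(onz(t,140+p[0]/1.6,110+p[1]/1.6,.018).round(4))
a=t['img'][170:218,172:236]; cv2.imwrite('pics/h.png',cv2.resize(a,None,fx=12,fy=12,interpolation=cv2.INTER_CUBIC)[:,:,::-1])
E
```

```text
contact_force: [-0.5, -0.2, -0.4]
opening: 0.0681
grip_force: 0.0
contact_force: [-0.0, -0.1, -0.2]
opening: 0.0514
grip_force: 0.0
[0.5512 0.2051 0.018 ]
[0.5563 0.0925 0.018 ]
[0.4801 0.0888 0.018 ]
[0.4748 0.2005 0.018 ]
```

View pics/g.png

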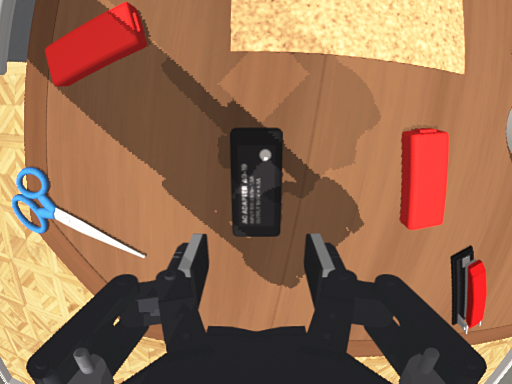

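View pics/h.png

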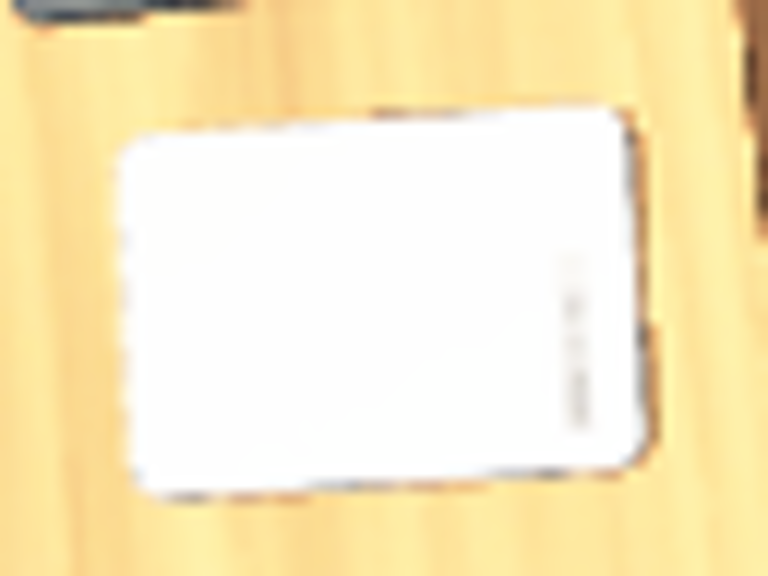

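The brick sits flat and released on the desk at (256,182), well clear of the mat. The disk hasn't moved: its centre is (0.5165, 0.147) and its rear edge is at y≈0.203. Next I go behind it with the fingers half open, so there are two contact points.

```bash
python3 -c "
from h import *
go(.513,.243,.12,3)"
python3 -m jog '[[0,0,0.2,1,0.14,0,0],[0,0,0.2,1,0.14,0,0],[0,0,0.2,1,0.14,0,0],[0,0,0.2,1,0.14,0,0],[0,0,0.2,1,0.14,0,0]]'|tail -2
python3 -m jog '[[0,0,0,1,0.1,0,0],[0,0,0,1,0.1,0,0],[0,0,0,1,0.1,0,0],[0,0,0,1,0.1,0,0],[0,0,0,1,0.1,0,0]]'|tail -2
python3 -m jog '[[0,0,0,1,0.1,0,0],[0,0,0,1,0.1,0,0],[0,0,0,1,0.1,0,0],[0,0,0,1,0.1,0,0],[0,0,0,0,0,0,0]]'|tail -2
python3 -c "
from h import *
go(.513,.243,.12,3)"
```

```text
t 10.22 pos [ 0.4995 -0.2514  0.1423] shift rows [16.25  2.82  0.66] turn rows 1.06 tilt [ 0.007 -0.005 -1.   ] q6 -0.74 open 0.04415969103939211
opening: 0.0427
grip_force: 0.0
opening: 0.043
grip_force: 0.0
opening: 0.0427
grip_force: 0.0
t 12.1 pos [0.513  0.174  0.1357] shift rows [2.3  0.14 0.52] turn rows 0.09 tilt [ 0.001  0.    -1.   ] q6 0.13 open 0.04273646545064948
```

```bash
python3 -m jog '[[0,0,0.09,1,0.07,0,0],[0,0,0,1,0.07,0,0],[0,0,0,0.3,0,0.5,0],[0,0,0,0,0,0.8,0],[0,0,0,0,0,0.7,0]]'|tail -2
python3 -c "
from h import *
go(.513,.243,.007,3)"
```

```text
opening: 0.0424
grip_force: 0.0
t 12.72 pos [0.5129 0.2404 0.0733] shift rows [0.09 0.01 2.21] turn rows -0.04 tilt [-0.002 -0.001 -1.   ] q6 0.26 open 0.04237105388193283
```

```bash
python3 -m jog '[[0,0,0,0,0,0.8,0],[0,0,0,0,0,0.8,0],[0,0,0,0,0,0.4,0],[0,0,0,0,0,0.1,0],[0,0,0,0,0,0,0]]'|grep -v rot
python3 - <<'E'
from h import *
go(.513,.243,.007,3)
a=grab('wrist','w3')['img']; cv2.imwrite('pics/i.png',a[:,:,::-1])
E
```

```text
t: 13.35
tool_pos: [0.514, 0.2416, 0.0127]
contact_force: [-0.6, -0.2, 0.0]
opening: 0.0426
grip_force: 0.0
t 13.35 pos [0.514  0.2416 0.0127] shift rows [ 0.05 -0.03  0.19] turn rows -0.04 tilt [ 0.001  0.    -1.   ] q6 0.26 open 0.04264353140500384
```

View pics/i.png

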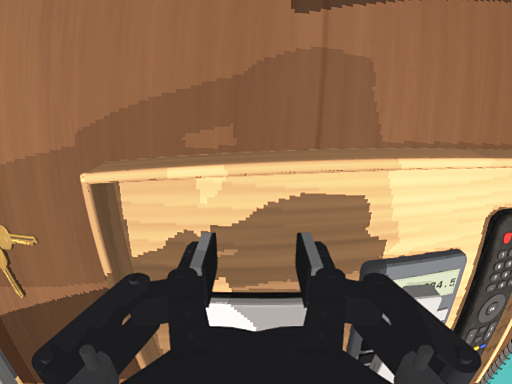

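The fingers are on the free floor between the rear wall and the disk's rear edge (row ≈296). The tips stand above TCP at this opening, so I lower a little more and then push.

```bash
python3 -m jog '[[0,0,0,0,0,0.15,0],[0,0,0,0,0,0.1,0],[0,0,0,0,0,0,0]]'|grep -v rot
python3 -m jog '[[0,0,0,-0.4,0,0,0],[0,0,0,-0.4,0,0,0],[0,0,0,-0.4,0.02,0,0],[0,0,0,-0.4,0.03,0,0],[0,0,0,0,0,0,0]]'
```

```text
t: 13.78
tool_pos: [0.5133, 0.2417, 0.0045]
contact_force: [-0.5, 0.8, 1.1]
opening: 0.0426
grip_force: 0.0
t: 14.4
tool_pos: [0.5176, 0.1927, 0.0048]
tool_rot: [2.168, 2.274, -0.0]
contact_force: [-0.1, 1.1, 0.7]
opening: 0.0423
grip_force: 0.0
```

```bash
python3 -m jog '[[0,0,-0.1,-0.5,0.035,0,0],[0,0,-0.1,-0.5,0.035,0,0],[0,0,-0.1,-0.5,0.035,0,0],[0,0,-0.1,-0.5,0.035,0,0],[0,0,0,0,0,0,0]]'
python3 - <<'E'
from h import *
a=grab('top','t2')['img'][120:220,170:320]; b=grab('scene','s2')['img'][170:270,170:320]
cv2.imwrite('pics/j.png',cv2.resize(np.hstack([a,b]),None,fx=2.6,fy=2.6,interpolation=cv2.INTER_CUBIC)[:,:,::-1])
E
```

```text
t: 15.02
tool_pos: [0.5256, 0.1328, 0.0048]
tool_rot: [2.128, 2.311, -0.001]
contact_force: [-0.3, 0.3, -0.4]
opening: 0.0429
grip_force: 0.0
```

View pics/j.png

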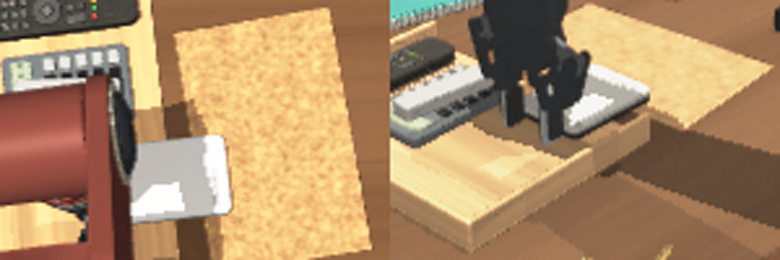

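The disk slides flat and its front edge, at (224,175), is already over the mat. The calculator and hub haven't moved.

```bash
python3 - <<'E'
from h import *
t=load('t2')
for p in ((220,138),(231,210)): print(onz(t,170+p[0]/2.6,120+p[1]/2.6,.018).round(4))
E
python3 -m jog '[[0,0,-0.1,-0.5,0.02,0,0],[0,0,-0.1,-0.5,0.02,0,0],[0,0,0,-0.5,0.02,0,0],[0,0,0,-0.5,0.02,0,0],[0,0,0,0,0,0,0]]'
```

```text
[0.5689 0.0139 0.018 ]
[0.497  0.0047 0.018 ]
t: 15.75
tool_pos: [0.5339, 0.0734, 0.005]
tool_rot: [2.108, 2.329, 0.0]
contact_force: [0.4, -0.1, -0.1]
opening: 0.0427
grip_force: 0.0
```

```bash
python3 -m jog '[[0,0,0,-0.4,0.01,0,0],[0,0,0,-0.4,0.01,0,0],[0,0,0,-0.4,0.01,0,0],[0,0,0,-0.4,0.01,0,0],[0,0,0,0,0,0,0]]'
python3 -m jog '[[0,0,0,0.7,0,0,0],[0,0,0,0,0,-1,0],[0,0,0,0,0,-1,0],[0,0,0,0.5,0,-1,0],[0,0,0,1,0,-1,0]]'|grep -v rot
python3 -m jog '[[0,0,0,1,0,-0.5,0],[0,0,0,1,0,-0.5,0],[0,0,0,1,0,0,0],[0,0,0,1,0,0,0],[0,0,0,0,0,0,0]]'|grep tool_pos
python3 - <<'E'
from h import *
a=grab('top','t3')['img'][110:260,140:400]; b=grab('scene','s3')['img'][170:250,190:330]
cv2.imwrite('pics/k.png',cv2.resize(a,None,fx=3,fy=3,interpolation=cv2.INTER_CUBIC)[:,:,::-1])
E
```

```text
t: 16.38
tool_pos: [0.5398, 0.0259, 0.0049]
tool_rot: [2.107, 2.33, -0.0]
contact_force: [-1.2, 0.7, 0.1]
opening: 0.0428
grip_force: 0.0
t: 17.0
tool_pos: [0.5328, 0.0926, 0.1257]
contact_force: [0.0, 0.6, 0.4]
opening: 0.0427
grip_force: 0.0
tool_pos: [0.5202, 0.2135, 0.1546]
```

View pics/k.png

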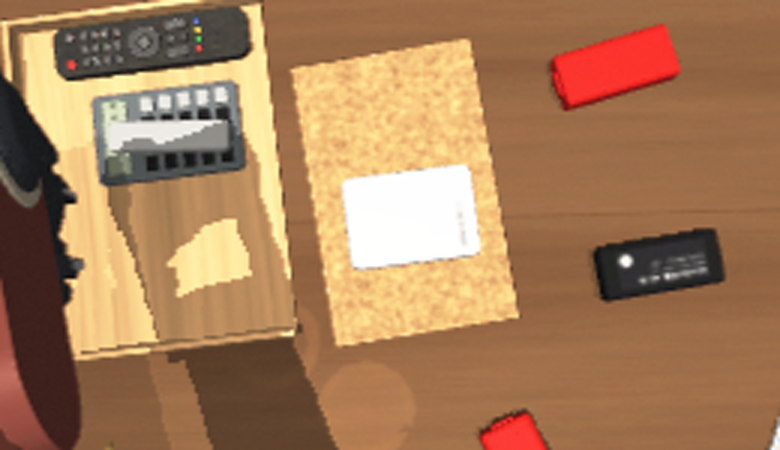

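The disk lies flat at (412,218), wholly inside the mat with margins of at least about 20 px (roughly 10 mm or more). The brick is on bare desk at (659,264), and the calculator, hub and remote are where they were.

```bash
python3 -c "
from station import finish_job
print(finish_job())"
```

```text
the job is handed in; nothing more can be done
None
```

The job is handed in, with no verdict returned: in the last picture the brick stands on the bare desk clear of tray and mat, the disk lies wholly on the cork mat, and the calculator, hub and remote show no movement.

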